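# Hang the proof weight on the pull gauge by its snap hook

## Robot

A 7-joint arm with a two-finger parallel gripper is mounted at the origin on a cart in front of the work surface, level with it; the furniture and walls round the work are solid. World frame = base frame: x ahead of the robot, y to its left, z up, the work surface at z = 0. Lengths are in mm, angles in rad, forces in N, time in s.
With the tool pointing down it reaches from about 400 to 850 mm from the base axis. Payload 6.9 kg.
Tool frame: the origin (TCP) lies at the very end of the fingers, on their centre line; the grasp point (between the pads) lies 19 mm behind it; z points along the fingers, y is the line along which they close (so a half turn about z gives the same grasp; the last joint's range is limited). The gripper opens to 85 mm and grips with 20 to 120 N. Pads are 22 mm wide; open, the fingers measure 114 mm over their backs; the gripper's body (76 mm by 85 mm) begins 54 mm behind the grasp point. The pads swing forward as they close: fully open they stand 13 mm farther back than shut.
Start: joints at [-1.238, 0.507, -0.238, 1.5, 0.126, 1.149, -0.155], TCP at [140.557, 608.978, 198.675] pointing down, gripper open.
Joint ranges: [-3.08, 3.08], [-0.24, 2.05], [-1.43, 1.35], [0, 2.5], [-1.52, 4.66], [0.17, 1.96], [-2.89, 2.89]. Speed limits (rad/s): [2.39, 2.39, 3.14, 3.14, 3.14, 3.14, 3.14].

## Interface

Orientations are given as a unit quaternion [x, y, z, w].
In Python, from plant import ctrl, snapshot, get_calibration gives the robot as it stands.
- The arm moves only by the shell command python3 -m jog 'ROWS' [FORCE]. ROWS is JSON, a list of rows, each an object of numbers: "fingers": the opening, from 0 (shut) to 1 (fully open); "dx", "dy", "dz": the shift along the tool's x, y, z each as a share of 400 mm, from -1 to 1; "roll": the turn about the tool's z as a share of 2 pi rad, from -1 to 1. In form: [{"fingers": .., "dx": .., "dy": .., "dz": .., "roll": ..}, ...]. A call has 1 to 10 rows; each row shifts and turns the commanded pose from where the row before left it, along the tool's axes as they then stand; what a row does not reach is not made up. A row lasts 1/12 s, in which the tool goes at most 41.7 mm and 7.16 degrees, less where a joint would pass 70% of its speed; a pose out of reach is approached as far as the arm can. A call with a number of a shift or a turn outside -1 to 1 is refused whole. A call with a gripper value outside its range is refused whole. The fingers move at their own pace and stop on an object; FORCE is the grip in N (left out, the last holds). Time passes only in rows, so rows that do not move let the fingers close. It gives the time, the measured TCP pose, the force and the opening at its end, in the units of the state.
- ctrl.get_obs(): the state, without advancing time (a new reading comes with each control period).
- snapshot(name): name is "scene" or "top" or "wrist"; returns the picture (420x560x3 uint8, blue, green, red); there is no depth.
- get_calibration(name): a dict with "fx", "fy", "cx", "cy" (pixels), "dist_coeffs" ([k1, k2, p1, p2, k3] as OpenCV has them; the pictures are not rectified), "R" (3x3) and "t" (3): a world point X has camera coordinates R X + t; the wrist camera has in their place "tool_from_camera" (4x4, takes a point from camera to tool coordinates, whose origin is the TCP and whose axes are the flange's). Camera axes: x right, y down, z forward; pixel columns grow to the right and rows downward; lengths in mm; the calibration is good to about 2 mm. A picture is of the moment at which its call begins: read the wrist's pose just before it. get_calibration takes no time and is no camera call.
- ctrl.finish_job(): hands the job in, once; it reports no verdict.
The state is a dict: "t": time; "q": joint angles; "qvel": joint speeds; "effort": joint torques, N m; "tool_pos": TCP position; "tool_rot": TCP orientation; "wrist_force": force on the tool from outside, world axes, zero at the start; "ft_torque": the same for the moment, N m; "finger_gap": finger opening in mm.
Only numpy, scipy, OpenCV 4.12 (cv2) and the standard library are available. Lean on these libraries where they do the work, as an engineer would, in place of code of your own. Each camera call takes 0.05 s, during which the arm holds its last target. There are 200 camera calls.

## Task

The pull gauge is due for its check: take the larger of the two proof weights by its snap hook, press the hook's sprung gate open against the eye at the front of the gauge's load-cell beam so that the eye slips into the hook and the gate snaps shut behind it, and let the weight down gently until it hangs freely from the eye. The load cell is delicate, so never push or load the gauge with more than 12 N, and leave the smaller weight and the things lying about where they are.

Things in the scene. Friction and masses are not known exactly. Their poses are not given: they have to be found in the camera images.
- proof_large: The larger proof weight, 0.31 to 0.47 kg, stands upright: steel cylinder 40 mm across, 40 mm tall, rigidly topped by a flat snap hook in its x-z plane (46 mm wide, 8 to 9 mm thick along y, top at z 118 mm). Origin: centre of its underside; z up, x to the gate side. The hook's upper bow is 8 mm rod, centreline radius 16 mm about (x 0, z 98), ending in a nose at x +16, lower end z 90.5.
- proof_large_spine (a point): Grip point on the outer half of the hook's back, at x -20, z 86 mm of the weight. The back is a flat upright bar from x -26 to -12, z 59 to 99 mm, 9 mm thick along y: pinch it across y. Gripped here or further out, fingers keep clear of the eye. Axes as the weight's.
- proof_large_press (a point): Middle of the gate's pressing zone, at x +16, z 82 mm of the weight; axes the same. A 6 mm bar with its centre at this height (+4/-7 mm) touches the gate when its centre is 6 mm out (+x) from here, is past the nose at 8 mm in (-x), and jams the gate on its stop at about 11 mm in. From 8 to 11 mm in it can slide up inside the hook, slip off the gate's end, which snaps shut, and seat.
- proof_large_nose (a point): Lower end of the hook's nose, at x +16, z 90.5 mm of the weight; axes the same. Just below it ends the sprung gate, a 6 mm rod hinged at x +16, z 62 mm, free end at z 89.5 mm, that swings inward (-x) up to 0.76 rad, onto a rigid stop. Its spring shuts it: in the pressing zone 2 to 3 N start to open it and up to 5 N hold it open. The gate's angle is not reported.
- proof_large_seat (a point): Where the centre of a 6 mm bar lies when seated under the hook's bow: x 0, y 0, z 107 mm of the weight, so 16 mm in from and 25 mm above the press point. Axes as the weight's.
- proof_small: The smaller proof weight, not needed: the same snap hook on a steel cylinder 30 mm across and 30 mm tall (hook 10 mm lower), 0.17 kg. Origin at the centre of its underside, z up.
- gauge_stand: The pull gauge, fixed: grey base plate 150 x 110 mm, at its rear a 40 mm square column, on it a load-cell beam 130 x 24 x 24 mm reaching forward along -x, axis 185 mm and upper side 197 mm above the worktop (rear screw heads 202 mm). Origin under the centre of the plate; z up, x towards the column.
- beam_face (a point): Centre of the beam's front face, 185 mm up, axes as the stand's. An eye bolt stands out along -x: a rigid ring of 6 mm bar lying flat, level with this point, centreline radius 14 mm, 22 mm open. It is screwed in to a different depth each time and locked: the centre of the bar at its outer end lies 36 to 76 mm before this point; how far is not reported and must be felt (or seen).
- loupe: Black eyepiece loupe, 42 mm wide and 44 mm tall, standing on the right; a bystander.
- driver_board_b: Blue circuit board, 42 x 62 x 12 mm, lying on the right; a bystander.
- marker_black: White marker pen with a black cap, 135 mm long, 17 mm thick, lying at the right front; a bystander.
- tape_amber: Amber tape roll, 63 mm across, 10 mm tall, lying at the left; a bystander.
Things that resemble listed ones, but are neither listed nor needed, are in the scene too. What is shaped like the proof_large but blue, turquoise or yellow is not meant.

How it is judged:
By the outcome, as a careful person would: the job done as asked, in the order asked, and still so for the second after the job is handed in, with the robot touching nothing.
It also fails if it takes over 54 s, if anything falls off the work surface, if the arm or the gripper's body presses on something with over 40 N, if the wrist force passes 120 N, or if a joint passes its speed limit or range.

## Working session

There is one attempt and no reset: what is moved stays moved. The work goes in short steps, Python scripts to look and compute and a shell command to move; the robot and the scene stay as the last step left them, time stands still between calls to the robot, and variables do not carry over. Pictures are saved under pics/ and viewed, on a budget of 10 in all, crops included, one or two more only if the job needs it, and the job is handed in when it is done.

```bash
mkdir -p pics; ls
python3 - <<'E'
from plant import ctrl, snapshot, get_calibration
import cv2,numpy as np
o=ctrl.get_obs();print(o)
a=snapshot("scene");b=snapshot("top")
cv2.imwrite("pics/scene0.png",a);cv2.imwrite("pics/top0.png",b)
for n in("scene","top","wrist"):print(n,get_calibration(n))
E
```

```text
pics
{'t': 0.0, 'q': array([-1.23852608,  0.50833583, -0.23749513,  1.50114493,  0.12569488,
        1.14894261, -0.15482612]), 'qvel': array([ 0.00124826, -0.00051774, -0.0006512 , -0.00078818, -0.00034583,
       -0.00019435, -0.00017957]), 'effort': array([ 3.68222163e-04, -6.20576906e+01, -2.18663089e+00, -2.49648106e+01,
        1.26815253e-02,  1.20873906e-02, -1.20358192e-05]), 'tool_pos': array([140.48290973, 608.40682586, 197.82580442]), 'tool_rot': array([ 1.13159894e-01,  9.93576363e-01, -9.18250528e-04, -7.86555383e-05]), 'wrist_force': array([-0.38801839,  0.21334894, -0.35873034]), 'ft_torque': array([-0.01772154,  0.00514276,  0.06766116]), 'finger_gap': 85.38733346798385}
scene {'fx': 541.3641149373956, 'fy': 541.3641149373956, 'cx': 283.4099627292392, 'cy': 204.39911674553304, 'dist_coeffs': array([-0.12125246,  0.        ,  0.        ,  0.        ,  0.        ]), 'R': array([[ 0.89508087, -0.44560671,  0.01627525],
       [-0.16977008, -0.37430983, -0.91163056],
       [ 0.41232068,  0.81322002, -0.41068826]]), 't': array([-491.59888031,  190.63324588, 1431.42676494
[... 293 characters left out ...]
97e-05, -1.96823524e-01],
       [ 1.96822291e-01,  3.67168660e-03, -9.80432305e-01]]), 't': array([ -45.62055026,  554.82105841, 1320.37296554])}
wrist {'fx': 326.4745850258707, 'fy': 326.4745850258707, 'cx': 279.5467346600751, 'cy': 210.98134605132077, 'dist_coeffs': array([0.02673234, 0.        , 0.        , 0.        , 0.        ]), 'tool_from_camera': array([[ 6.49768939e-04, -9.66327860e-01, -2.57313125e-01,
         6.63132206e+01],
       [ 9.99999764e-01,  6.85069923e-04, -4.75427235e-05,
        -9.21437664e-01],
       [ 2.22219341e-04, -2.57313033e-01,  9.66328078e-01,
        -1.76046489e+02],
       [ 0.00000000e+00,  0.00000000e+00,  0.00000000e+00,
         1.00000000e+00]])}
```

View pics/scene0.png

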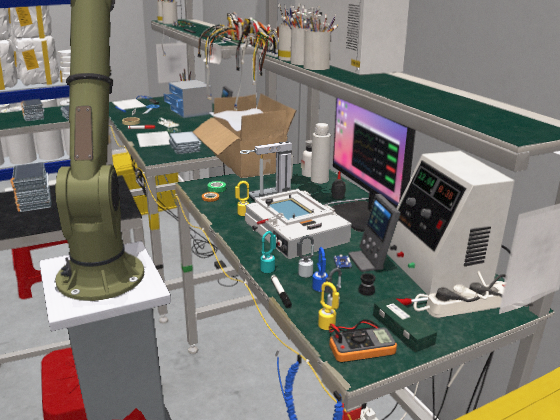

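View pics/top0.png

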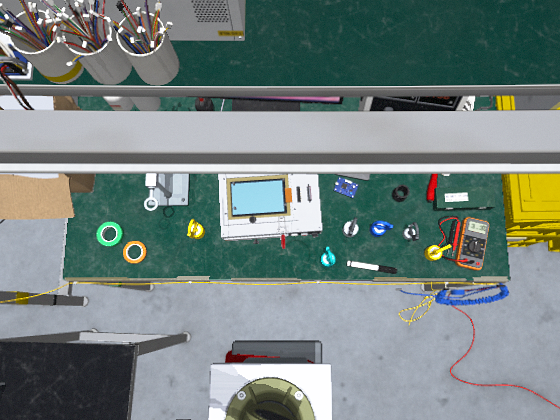

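Candidates (top image): grey hooks at (351,228) and (410,231), turquoise (328,257), blue (380,228), yellow (196,228) and (435,252). The two grey ones are the proof weights. I'll enlarge them along with the gauge.

Run:
```python
import cv2,numpy as np
from plant import get_calibration
s=cv2.imread("pics/scene0.png");t=cv2.imread("pics/top0.png")
def c(im,x,y,w,h,W,H):return cv2.resize(im[y:y+h,x:x+w],(W,H),interpolation=cv2.INTER_CUBIC)
A=c(s,280,225,80,60,400,300);B=c(t,330,205,100,75,400,300)
C=c(s,225,130,80,60,400,300);D=c(t,130,165,80,60,400,300)
cv2.imwrite("pics/crop0.png",np.vstack([np.hstack([A,B]),np.hstack([C,D])]))
for n in("scene","top"):
    k=get_calibration(n);print(n,-k["R"].T@k["t"])
```

```text
scene [ -117.8222847  -1311.76877177   769.65815501]
top [ 284.12113943  -50.48266319 1403.57368472]
```

View pics/crop0.png

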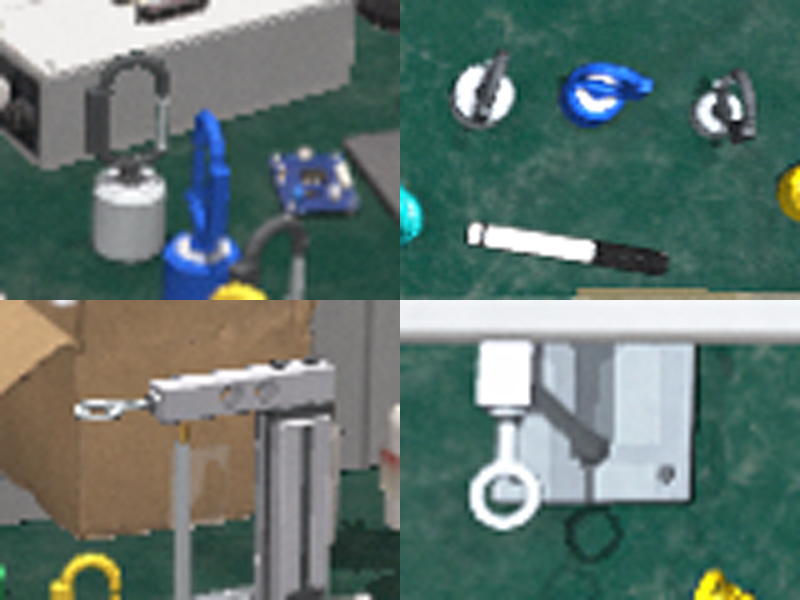

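The upper-left crop shows the large proof weight (scene (306,268), top (351,228)). It has the bigger cylinder, with the dark spine on the left and the light gate on the right. The smaller grey one is at top (410,231). The gauge eye ring is at top (151,204).

```bash
cat > h.py <<'E'
import cv2,numpy as np
from scipy.spatial.transform import Rotation as Ro
from plant import ctrl,snapshot,get_calibration
def ray(n,uv,obs=None):
    k=get_calibration(n);K=np.array([[k["fx"],0,k["cx"]],[0,k["fy"],k["cy"]],[0,0,1]])
    p=cv2.undistortPoints(np.array([[uv]],float),K,k["dist_coeffs"])[0,0];d=np.array([*p,1])
    if n=="wrist":
        T=np.eye(4);T[:3,:3]=Ro.from_quat(obs["tool_rot"]).as_matrix();T[:3,3]=obs["tool_pos"];T=T@k["tool_from_camera"]
        return T[:3,3],T[:3,:3]@d
    return -k["R"].T@k["t"],k["R"].T@d
def plane(n,uv,z,obs=None):
    c,d=ray(n,uv,obs);return c+d*(z-c[2])/d[2]
def tri(n1,u1,n2,u2,o1=None,o2=None):
    c1,d1=ray(n1,u1,o1);c2,d2=ray(n2,u2,o2)
    s=np.linalg.lstsq(np.stack([d1,-d2],1),c2-c1,rcond=None)[0]
    a=c1+s[0]*d1;b=c2+s[1]*d2;return (a+b)/2,np.linalg.norm(a-b)
E
python3 - <<'E'
from h import *
np.set_printoptions(precision=1,suppress=True)
print("cyl top",plane("top",(350.75,228.75),40))
print("hook ends z98",plane("top",(349.5,235),98),plane("top",(355,218.5),118))
print("scene cyl bottom ctr",plane("scene",(305.8,273.5),3), "scene back/gate z 86",)
print("ring ctr",plane("top",(151,204),185),"outer",plane("top",(151,209.5),185),"face",plane("top",(151,186),185),plane("top",(151,183.5),197))
print("tri ring",tri("top",(151,204),"scene",(244.6,151.8)))
print("tri bow",tri("top",(355,218.5),"scene",(308,237)))
print("plate corners",plane("top",(268,199),3),plane("top",(268.8,176),3),plane("top",(150,204),3))
for n,z in (("shelf",300),("shelf",450)):print(n,plane("top",(280,172),z),plane("scene",(150,25),z),plane("scene",(515,160),z))
E
```

```text
cyl top [ 504.  -219.4   40. ]
hook ends z98 [ 478.3 -208.6   98. ] [ 518.1 -221.3  118. ]
scene cyl bottom ctr [ 504.8 -224.5    3. ] scene back/gate z 86
ring ctr [542.  286.2 185. ] outer [528.3 285.4 185. ] face [587.4 288.6 185. ] [590.7 285.5 197. ]
tri ring (array([542.6, 286.3, 184. ]), np.float64(0.7420502713861009))
tri bow (array([ 514.9, -220.2,  110.9]), np.float64(9.615574602214004))
plate corners [595.    7.6   3. ] [662.2   5.9   3. ] [580.5 339.3   3. ]
shelf [591.3 -31.2 300. ] [ 964.7 3349.6  300. ] [1058.7 -379.   300. ]
shelf [549.6 -33.8 450. ] [ 619.  1860.9  450. ] [ 682.9 -676.9  450. ]
```

```bash
python3 -m jog '[{"fingers":1,"roll":-0.018,"dz":-0.05},{"fingers":1,"roll":-0.018,"dz":-0.05},{"dx":-0.06,"dy":-0.07,"fingers":1},{"dx":-0.06,"dy":-0.07,"fingers":1},{"dx":-0.06,"dy":-0.07,"fingers":1},{"dx":-0.06,"dy":-0.07,"fingers":1},{"dx":-0.06,"dy":-0.07,"fingers":1},{"dx":-0.06,"dy":-0.07,"fingers":1},{"dx":-0.06,"dy":-0.07,"fingers":1},{"dx":-0.06,"dy":-0.07,"fingers":1}]'
```

```text
invalid input at $[0]: expected keys fingers, dx, dy, dz, roll
```

```bash
python3 -m jog '[{"fingers":1,"dx":0,"dy":0,"roll":-0.018,"dz":-0.05},{"fingers":1,"dx":0,"dy":0,"roll":-0.018,"dz":-0.05},{"dx":-0.06,"dy":-0.07,"dz":0,"roll":0,"fingers":1},{"dx":-0.06,"dy":-0.07,"dz":0,"roll":0,"fingers":1},{"dx":-0.06,"dy":-0.07,"dz":0,"roll":0,"fingers":1},{"dx":-0.06,"dy":-0.07,"dz":0,"roll":0,"fingers":1},{"dx":-0.06,"dy":-0.07,"dz":0,"roll":0,"fingers":1},{"dx":-0.06,"dy":-0.07,"dz":0,"roll":0,"fingers":1},{"dx":-0.06,"dy":-0.07,"dz":0,"roll":0,"fingers":1},{"dx":-0.06,"dy":-0.07,"dz":0,"roll":0,"fingers":1}]'
```

```text
t: 0.93
tool_pos: [333.2, 383.1, 238.5]
tool_rot: [0.0, 1.0, -0.0, -0.0]
wrist_force: [0.3, 0.5, -0.3]
finger_gap: 85.2
```

```bash
python3 -m jog '[{"dx":-0.07,"dy":-0.07,"dz":0,"roll":0,"fingers":1},{"dx":-0.07,"dy":-0.07,"dz":0,"roll":0,"fingers":1},{"dx":-0.07,"dy":-0.07,"dz":0,"roll":0,"fingers":1},{"dx":0,"dy":0,"dz":0,"roll":0,"fingers":1}]'
python3 - <<'E'
from h import *
import pickle
o=ctrl.get_obs();w=snapshot("wrist");cv2.imwrite("pics/w1.png",w);pickle.dump(o,open("w1.pkl","wb"));print(o["tool_pos"],o["tool_rot"])
E
python3 -m jog '[{"dx":-0.01,"dy":-0.1,"dz":0,"roll":0,"fingers":1},{"dx":-0.01,"dy":-0.1,"dz":0,"roll":0,"fingers":1},{"dx":-0.01,"dy":-0.1,"dz":0,"roll":0,"fingers":1},{"dx":-0.01,"dy":-0.1,"dz":0,"roll":0,"fingers":1},{"dx":-0.01,"dy":-0.1,"dz":0,"roll":0,"fingers":1},{"dx":-0.01,"dy":-0.1,"dz":0,"roll":0,"fingers":1},{"dx":-0.01,"dy":-0.1,"dz":0,"roll":0,"fingers":1},{"dx":0,"dy":-0.1,"dz":0,"roll":0,"fingers":1},{"dx":0,"dy":-0.1,"dz":0,"roll":0,"fingers":1},{"dx":0,"dy":-0.1,"dz":0,"roll":0,"fingers":1}]'
python3 -m jog '[{"dx":0,"dy":-0.1,"dz":0,"roll":0,"fingers":1},{"dx":0,"dy":-0.1,"dz":0,"roll":0,"fingers":1},{"dx":0,"dy":-0.08,"dz":0,"roll":0,"fingers":1},{"dx":0,"dy":0,"dz":0,"roll":0,"fingers":1},{"dx":0,"dy":0,"dz":0,"roll":0,"fingers":1}]'
python3 - <<'E'
from h import *
import pickle
o=ctrl.get_obs();w=snapshot("wrist");cv2.imwrite("pics/w2.png",w);pickle.dump(o,open("w2.pkl","wb"));print(o["tool_pos"],o["tool_rot"])
E
```

```text
t: 1.27
tool_pos: [422.4, 293.0, 238.2]
tool_rot: [0.006, 1.0, -0.002, 0.001]
wrist_force: [0.2, -0.8, -0.5]
finger_gap: 85.6
[422.43587985 292.96354636 238.20159646] [ 0.00603221  0.99997861 -0.00222     0.00121048]
t: 2.15
tool_pos: [443.7, -99.8, 238.7]
tool_rot: [-0.001, 1.0, 0.0, -0.0]
wrist_force: [1.6, 0.7, -0.6]
finger_gap: 85.6
t: 2.57
tool_pos: [443.8, -211.8, 238.2]
tool_rot: [0.002, 1.0, 0.0, -0.0]
wrist_force: [0.1, 1.2, -0.4]
finger_gap: 85.5
[ 443.81621319 -211.84067779  238.19986401] [ 1.67410143e-03  9.99998477e-01  2.13965236e-04 -4.44547673e-04]
```

View pics/w1.png

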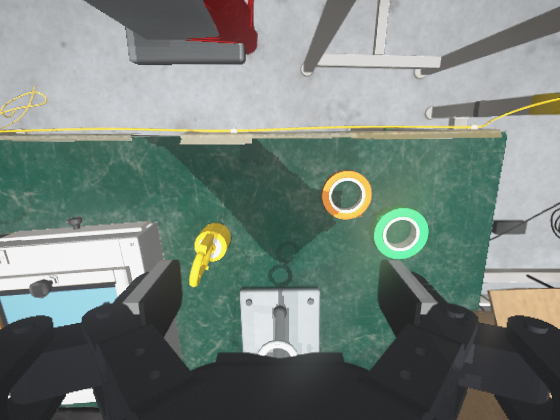

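View pics/w2.png

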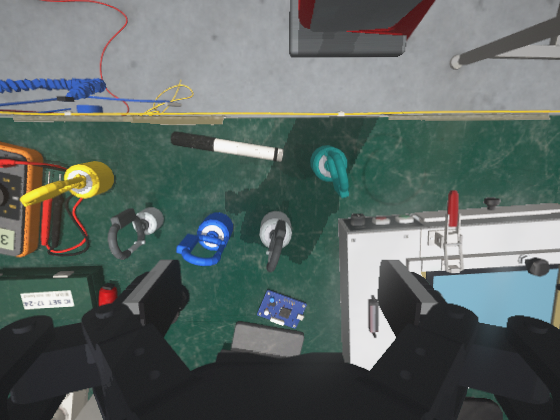

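Wrist view 1 shows the eye's outer arc at about (278,345). View 2 shows the large weight at (276,230), with its hook reaching towards (273,268). I'll enlarge both.

Run:
```python
import cv2,numpy as np
a=cv2.imread("pics/w2.png")[205:280,240:315];b=cv2.imread("pics/w1.png")[300:360,240:320]
cv2.imwrite("pics/crop1.png",np.hstack([cv2.resize(a,(450,450),interpolation=cv2.INTER_CUBIC),cv2.resize(np.pad(b,((0,40),(0,0),(0,0))),(350,438),interpolation=cv2.INTER_CUBIC)[:450] if 0 else cv2.copyMakeBorder(cv2.resize(b,(344,258),interpolation=cv2.INTER_CUBIC),0,192,0,0,cv2.BORDER_CONSTANT)]))
```

```text
(no output)
```

View pics/crop1.png

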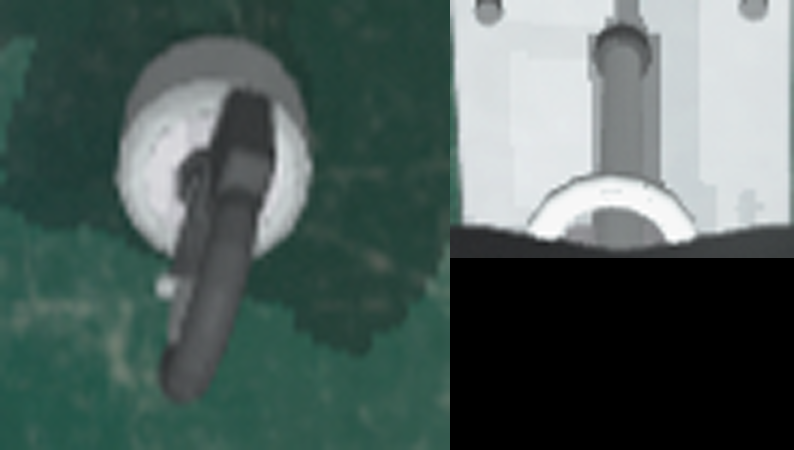

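Run:
```python
from h import *
import pickle
np.set_printoptions(precision=1,suppress=True)
o=pickle.load(open("w2.pkl","rb"));f=lambda x,y,z:plane("wrist",(239.6+x/6,204.6+y/6),z,o)
p1=f(243,172,99);p2=f(186,378,99);d=p2-p1;print(p1,p2,np.linalg.norm(d),np.degrees(np.arctan2(d[1],d[0])),"origin from hook",p1+d/np.linalg.norm(d)*23,"cyl",f(215,168,40))
o=pickle.load(open("w1.pkl","rb"));g=lambda x,y,z:plane("wrist",(240+(x-450)/4.3,300+y/4.3),z,o)
print("eye outermost edge",g(613,177,186),"inner",g(613,207,186),"centre of outer bar",g(613,192,186))
```

```text
[ 484.6 -211.9   99. ] [ 522.4 -222.    99. ] 39.11896813513594 -14.852773454709494 origin from hook [ 506.8 -217.8   99. ] cyl [ 503.8 -217.5   40. ]
eye outermost edge [525.5 289.6 186. ] inner [532.  289.5 186. ] centre of outer bar [528.8 289.6 186. ]
```

```bash
python3 -m jog '[{"dx":-0.053,"dy":-0.001,"dz":0,"roll":0,"fingers":0.5},{"dx":-0.053,"dy":-0.001,"dz":0,"roll":0,"fingers":0.5},{"dx":0,"dy":0,"dz":0.03,"roll":0.0139,"fingers":0.5},{"dx":0,"dy":0,"dz":0.06,"roll":0.0139,"fingers":0.5},{"dx":0,"dy":0,"dz":0.06,"roll":0.0139,"fingers":0.5},{"dx":0,"dy":0,"dz":0.06,"roll":0,"fingers":0.5},{"dx":0,"dy":0,"dz":0.03,"roll":0,"fingers":0.5},{"dx":0,"dy":0,"dz":0,"roll":0,"fingers":0.5},{"dx":0,"dy":0,"dz":0,"roll":0,"fingers":0.5}]' 80
python3 - <<'E'
from h import *
o=ctrl.get_obs();print(o["tool_pos"],o["tool_rot"])
w=snapshot("wrist")
s=snapshot("scene")
a=cv2.resize(w[200:410,140:420],(800,600));cv2.imwrite("pics/w3.png",a)
E
```

```text
t: 3.37
tool_pos: [486.7, -209.8, 142.5]
tool_rot: [0.129, 0.992, 0.001, -0.001]
wrist_force: [-0.2, -0.2, -0.3]
finger_gap: 42.9
[ 486.68057248 -209.78973538  142.51319167] [ 1.29485315e-01  9.91580961e-01  5.94831883e-04 -6.30188704e-04]
```

View pics/w3.png

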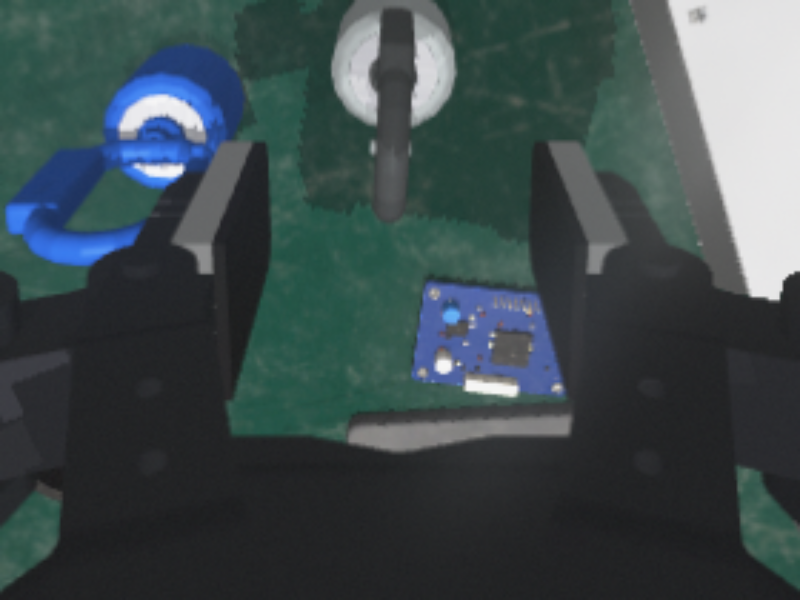

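Run:
```python
from h import *
np.set_printoptions(precision=1,suppress=True)
o=ctrl.get_obs();R=Ro.from_quat(o["tool_rot"]).as_matrix()
for n,x,y,z in(("cyl",395,68,40),("bowend",388,212,100),("spine top?",397,36,99),("blue bow",150,240,118),("blue bar right",205,150,90),("blue cyl right edge",240,90,20)):
    p=plane("wrist",(140+x/2.857,200+y/2.857),z,o);print(n,p,"tool",R.T@(p-o["tool_pos"]))
```

```text
cyl [ 506.5 -218.4   40. ] tool [-20.1  -2.1 103.8]
bowend [ 525.5 -225.1  100. ] tool [-40.3  -3.7  43.9]
spine top? [ 481.  -210.9   99. ] tool [ 6.3 -1.4 44.8]
blue bow [ 509.4 -279.1  118. ] tool [-38.8 -60.   25.8]
blue bar right [ 500.5 -268.4   90. ] tool [-27.3 -52.   53.8]
blue cyl right edge [ 506.5 -272.7   20. ] tool [-34.1 -54.6 123.8]
```

```bash
python3 -m jog '[{"dx":0,"dy":-0.0055,"dz":0.03,"roll":0.003,"fingers":0.5},{"dx":0,"dy":0,"dz":0.04,"roll":0,"fingers":0.5},{"dx":0,"dy":0,"dz":0.04,"roll":0,"fingers":0.5},{"dx":0,"dy":0,"dz":0.04,"roll":0,"fingers":0.5},{"dx":0,"dy":0,"dz":0.025,"roll":0,"fingers":0.5},{"dx":0,"dy":0,"dz":0.014,"roll":0,"fingers":0.5},{"dx":0,"dy":0,"dz":0,"roll":0,"fingers":0.5}]' 80
python3 -m jog '[{"dx":0,"dy":0,"dz":0,"roll":0,"fingers":0.3},{"dx":0,"dy":0,"dz":0,"roll":0,"fingers":0.2},{"dx":0,"dy":0,"dz":0,"roll":0,"fingers":0.15},{"dx":0,"dy":0,"dz":0,"roll":0,"fingers":0.1},{"dx":0,"dy":0,"dz":0,"roll":0,"fingers":0},{"dx":0,"dy":0,"dz":0,"roll":0,"fingers":0},{"dx":0,"dy":0,"dz":0,"roll":0,"fingers":0},{"dx":0,"dy":0,"dz":0,"roll":0,"fingers":0}]' 80
```

```text
t: 4.05
tool_pos: [485.8, -213.9, 66.8]
tool_rot: [0.14, 0.99, 0.0, -0.0]
wrist_force: [-0.4, -0.3, 0.0]
finger_gap: 42.8
t: 4.72
tool_pos: [486.5, -214.0, 67.9]
tool_rot: [0.14, 0.99, 0.0, 0.001]
wrist_force: [-0.6, 1.8, 5.3]
finger_gap: 4.2
```

```bash
python3 -m jog '[{"dx":0,"dy":0,"dz":0,"roll":0,"fingers":0},{"dx":0,"dy":0,"dz":0,"roll":0,"fingers":0}]' 80
python3 - <<'E'
from h import *
w=snapshot("wrist");s=snapshot("scene")
cv2.imwrite("pics/w4.png",np.hstack([cv2.resize(w[190:350,200:360],(400,400)),cv2.resize(s[215:295,270:350],(400,400))]))
E
```

```text
t: 4.88
tool_pos: [486.5, -214.0, 68.0]
tool_rot: [0.14, 0.99, 0.0, 0.001]
wrist_force: [-0.1, 1.3, 4.7]
finger_gap: 3.9
```

View pics/w4.png

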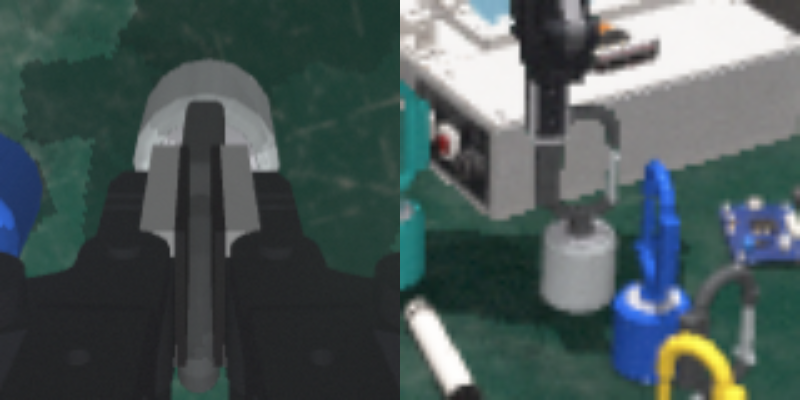

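```bash
python3 -m jog '[{"dx":0,"dy":0,"dz":-0.01,"roll":0,"fingers":0},{"dx":0,"dy":0,"dz":-0.03,"roll":0,"fingers":0},{"dx":0,"dy":0,"dz":-0.05,"roll":0,"fingers":0},{"dx":0,"dy":0,"dz":-0.06,"roll":0,"fingers":0},{"dx":0,"dy":0,"dz":-0.06,"roll":0,"fingers":0},{"dx":0,"dy":0,"dz":-0.06,"roll":0,"fingers":0},{"dx":0,"dy":0,"dz":-0.05,"roll":0,"fingers":0},{"dx":0,"dy":0,"dz":-0.03,"roll":0,"fingers":0},{"dx":0,"dy":0,"dz":0,"roll":0,"fingers":0},{"dx":0,"dy":0,"dz":0,"roll":0,"fingers":0}]' 80
python3 -m jog '[{"dx":0.02,"dy":0,"dz":0,"roll":-0.009,"fingers":0},{"dx":0.03,"dy":0,"dz":0,"roll":-0.009,"fingers":0},{"dx":0.03,"dy":0,"dz":0,"roll":-0.009,"fingers":0},{"dx":0.02,"dy":0,"dz":0,"roll":-0.009,"fingers":0},{"dx":0,"dy":0,"dz":0,"roll":-0.0087,"fingers":0},{"dx":0,"dy":0,"dz":0,"roll":0,"fingers":0}]' 80
```

```text
t: 5.82
tool_pos: [485.6, -214.1, 207.0]
tool_rot: [0.14, 0.99, -0.0, 0.0]
wrist_force: [-0.3, -0.0, -5.5]
finger_gap: 4.1
t: 6.32
tool_pos: [445.2, -206.0, 205.6]
tool_rot: [-0.001, 1.0, 0.001, -0.001]
wrist_force: [1.1, -0.0, -4.6]
finger_gap: 4.4
```

```bash
python3 -m jog '[{"dx":0,"dy":0.03,"dz":0,"roll":0,"fingers":0},{"dx":0,"dy":0.06,"dz":0,"roll":0,"fingers":0},{"dx":0,"dy":0.08,"dz":0,"roll":0,"fingers":0},{"dx":0,"dy":0.08,"dz":0,"roll":0,"fingers":0},{"dx":0,"dy":0.08,"dz":0,"roll":0,"fingers":0},{"dx":0,"dy":0.08,"dz":0,"roll":0,"fingers":0},{"dx":0,"dy":0.08,"dz":0,"roll":0,"fingers":0},{"dx":0,"dy":0.08,"dz":0,"roll":0,"fingers":0},{"dx":0,"dy":0.08,"dz":0,"roll":0,"fingers":0},{"dx":0,"dy":0.08,"dz":0,"roll":0,"fingers":0}]' 80
python3 -m jog '[{"dx":0,"dy":0.08,"dz":0,"roll":0,"fingers":0},{"dx":0,"dy":0.08,"dz":0,"roll":0,"fingers":0},{"dx":0,"dy":0.08,"dz":0,"roll":0,"fingers":0},{"dx":0,"dy":0.08,"dz":0,"roll":0,"fingers":0},{"dx":0,"dy":0.07,"dz":0,"roll":0,"fingers":0},{"dx":0,"dy":0.06,"dz":0,"roll":0,"fingers":0},{"dx":0,"dy":0.04,"dz":0,"roll":0,"fingers":0},{"dx":0,"dy":0.012,"dz":0,"roll":0,"fingers":0},{"dx":0,"dy":0,"dz":0,"roll":0,"fingers":0},{"dx":0,"dy":0,"dz":0,"roll":0,"fingers":0}]' 80
```

```text
t: 7.15
tool_pos: [446.2, 87.2, 206.1]
tool_rot: [0.001, 1.0, -0.0, -0.001]
wrist_force: [0.7, -1.0, -4.3]
finger_gap: 4.2
t: 7.98
tool_pos: [446.8, 285.2, 206.2]
tool_rot: [0.001, 1.0, -0.001, -0.001]
wrist_force: [0.3, -0.3, -3.9]
finger_gap: 4.2
```

```bash
python3 -m jog '[{"dx":0,"dy":0,"dz":0.02,"roll":0,"fingers":0},{"dx":0,"dy":0,"dz":0.03,"roll":0,"fingers":0},{"dx":0,"dy":0,"dz":0.025,"roll":0,"fingers":0},{"dx":0,"dy":0,"dz":0.01,"roll":0,"fingers":0},{"dx":0,"dy":0,"dz":0,"roll":0,"fingers":0},{"dx":0,"dy":0,"dz":0,"roll":0,"fingers":0},{"dx":0,"dy":0,"dz":0,"roll":0,"fingers":0}]' 80
python3 - <<'E'
from h import *
import pickle
o=ctrl.get_obs();print(o["tool_pos"],o["tool_rot"],o["wrist_force"])
t=snapshot("top");s=snapshot("scene");cv2.imwrite("pics/t5raw.png",t);cv2.imwrite("pics/s5raw.png",s)
cv2.imwrite("pics/p5.png",np.hstack([cv2.resize(t[160:240,120:200],(400,400),interpolation=3),cv2.resize(s[120:200,200:280],(400,400),interpolation=3)]))
E
```

```text
t: 8.57
tool_pos: [447.4, 286.4, 173.5]
tool_rot: [0.001, 1.0, 0.0, 0.0]
wrist_force: [0.4, -0.2, -4.1]
finger_gap: 4.3
[447.39846176 286.42111499 173.51490627] [5.23687147e-04 9.99999791e-01 1.92431228e-04 3.27288307e-04] [ 0.37894409 -0.179903   -4.06061676]
```

View pics/p5.png

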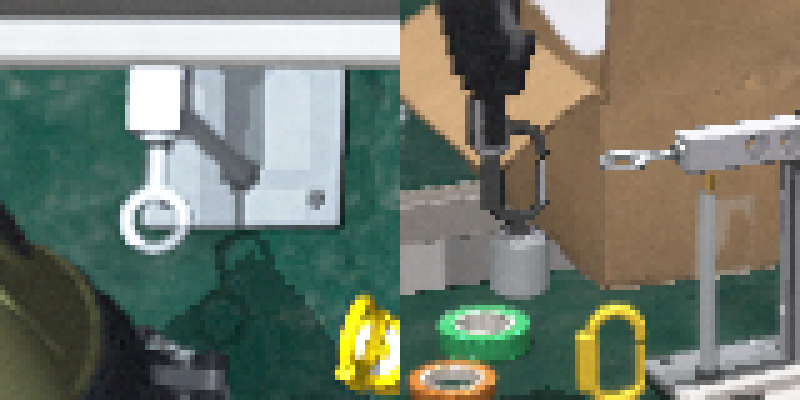

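Run:
```python
from h import *
np.set_printoptions(precision=1,suppress=True)
def py(x,y,Y=286.5):
    c,d=ray("scene",(200-.4+(x-400)/5,120-.4+y/5));return c+d*(Y-c[1])/d[1]
for n,x,y in(("ring mid",624,159),("ring outer(left) edge",600,158),("bow top",521,121),("gate top",544,161),("gate hinge",540,210),("cyl bottom mid",519,292),("cyl top mid",517,234),("hook right",549,175),("spine left",483,170)):print(n,py(x,y))
print("ring outer edge top", plane("top",(120-.4+155/5,160-.4+254/5),186),"ring ctr",plane("top",(120-.4+155/5,160-.4+219/5),186))
```

```text
ring mid [542.4 286.5 185.4]
ring outer(left) edge [525.  286.5 188.5]
bow top [469.8 286.5 221.6]
gate top [485.2 286.5 191.9]
gate hinge [481.5 286.5 158.1]
cyl bottom mid [464.9 286.5 102.1]
cyl top mid [464.7 286.5 143.6]
hook right [488.5 286.5 181.7]
spine left [442.4 286.5 191.6]
ring outer edge top [525.9 286.  186. ] ring ctr [543.3 287.  186. ]
```

```bash
python3 -m jog '[{"dx":-0.02,"dy":0.0015,"dz":0,"roll":0,"fingers":0},{"dx":-0.025,"dy":0,"dz":0,"roll":0,"fingers":0},{"dx":-0.02,"dy":0,"dz":0,"roll":0,"fingers":0},{"dx":-0.01,"dy":0,"dz":0,"roll":0,"fingers":0},{"dx":0,"dy":0,"dz":0,"roll":0,"fingers":0},{"dx":0,"dy":0,"dz":0,"roll":0,"fingers":0},{"dx":0,"dy":0,"dz":0,"roll":0,"fingers":0}]' 80
for i in 1 2 3; do python3 -c "
from h import *
o=ctrl.get_obs();print(o['t'],o['tool_pos'],o['wrist_force'])"; python3 -m jog '[{"dx":-0.0025,"dy":0,"dz":0,"roll":0,"fingers":0},{"dx":0,"dy":0,"dz":0,"roll":0,"fingers":0}]' 80; done
```

```text
t: 9.25
tool_pos: [476.6, 287.0, 172.9]
tool_rot: [0.0, 1.0, -0.0, -0.0]
wrist_force: [-0.4, -0.3, -4.2]
finger_gap: 4.3
9.25 [476.63605655 287.00356945 172.86677702] [-0.4465393  -0.30754815 -4.20528133]
t: 9.42
tool_pos: [477.9, 287.1, 173.2]
tool_rot: [0.0, 1.0, 0.0, 0.0]
wrist_force: [0.7, -0.5, -4.7]
finger_gap: 3.6
9.4167 [477.91518014 287.0921239  173.15557991] [ 0.70110144 -0.51097008 -4.71141789]
t: 9.58
tool_pos: [479.1, 287.1, 173.2]
tool_rot: [0.0, 1.0, 0.0, 0.0]
wrist_force: [0.2, 0.3, -4.4]
finger_gap: 4.2
9.5833 [479.09216929 287.05126636 173.16715908] [ 0.1811913   0.26887201 -4.41752502]
t: 9.75
tool_pos: [480.2, 287.0, 173.1]
tool_rot: [0.0, 1.0, -0.0, 0.0]
wrist_force: [0.3, -0.1, -3.2]
finger_gap: 3.8
```

```bash
J='[{"dx":-0.0025,"dy":0,"dz":0,"roll":0,"fingers":0},{"dx":0,"dy":0,"dz":0,"roll":0,"fingers":0}]'
python3 -m jog '[{"dx":-0.0025,"dy":0,"dz":0,"roll":0,"fingers":0},{"dx":0,"dy":0,"dz":0,"roll":0,"fingers":0}]' | grep -E 'pos|force'
python3 -m jog '[{"dx":-0.0025,"dy":0,"dz":0,"roll":0,"fingers":0},{"dx":0,"dy":0,"dz":0,"roll":0,"fingers":0}]' | grep -E 'pos|force'
python3 -m jog '[{"dx":-0.0025,"dy":0,"dz":0,"roll":0,"fingers":0},{"dx":0,"dy":0,"dz":0,"roll":0,"fingers":0}]' | grep -E 'pos|force'
python3 -m jog '[{"dx":-0.0025,"dy":0,"dz":0,"roll":0,"fingers":0},{"dx":0,"dy":0,"dz":0,"roll":0,"fingers":0}]' | grep -E 'pos|force'
python3 -m jog '[{"dx":-0.0025,"dy":0,"dz":0,"roll":0,"fingers":0},{"dx":0,"dy":0,"dz":0,"roll":0,"fingers":0}]' | grep -E 'pos|force'
python3 -m jog '[{"dx":-0.0025,"dy":0,"dz":0,"roll":0,"fingers":0},{"dx":0,"dy":0,"dz":0,"roll":0,"fingers":0}]' | grep -E 'pos|force'
```

```text
tool_pos: [481.2, 287.0, 173.1]
wrist_force: [0.6, 0.7, -4.2]
tool_pos: [482.2, 287.0, 173.1]
wrist_force: [0.4, -0.3, -4.3]
tool_pos: [483.2, 287.0, 173.1]
wrist_force: [0.4, -0.3, -4.4]
tool_pos: [484.2, 287.0, 173.1]
wrist_force: [0.6, -0.3, -4.3]
tool_pos: [485.2, 287.0, 173.1]
wrist_force: [-0.4, -0.3, -3.8]
tool_pos: [486.2, 287.0, 173.1]
wrist_force: [0.9, -0.1, -3.7]
```

```bash
python3 -m jog '[{"dx":-0.0025,"dy":0,"dz":0,"roll":0,"fingers":0},{"dx":0,"dy":0,"dz":0,"roll":0,"fingers":0}]' | grep -E 'pos|force'
python3 -m jog '[{"dx":-0.0025,"dy":0,"dz":0,"roll":0,"fingers":0},{"dx":0,"dy":0,"dz":0,"roll":0,"fingers":0}]' | grep -E 'pos|force'
python3 -m jog '[{"dx":-0.0025,"dy":0,"dz":0,"roll":0,"fingers":0},{"dx":0,"dy":0,"dz":0,"roll":0,"fingers":0}]' | grep -E 'pos|force'
python3 -m jog '[{"dx":-0.0025,"dy":0,"dz":0,"roll":0,"fingers":0},{"dx":0,"dy":0,"dz":0,"roll":0,"fingers":0}]' | grep -E 'pos|force'
```

```text
tool_pos: [487.2, 287.0, 173.1]
wrist_force: [-0.8, -0.2, -3.5]
tool_pos: [487.6, 287.0, 173.0]
wrist_force: [-1.3, -1.3, -3.6]
tool_pos: [488.6, 286.9, 173.0]
wrist_force: [-2.9, 0.0, -2.4]
tool_pos: [489.8, 286.9, 172.9]
wrist_force: [-3.4, -0.1, -3.0]
```

```bash
for i in 1; do
python3 -m jog '[{"dx":-0.0025,"dy":0,"dz":0,"roll":0,"fingers":0},{"dx":-0.0025,"dy":0,"dz":0,"roll":0,"fingers":0},{"dx":0,"dy":0,"dz":0,"roll":0,"fingers":0}]' | grep -E 'pos|force'
python3 -m jog '[{"dx":-0.0025,"dy":0,"dz":0,"roll":0,"fingers":0},{"dx":-0.0025,"dy":0,"dz":0,"roll":0,"fingers":0},{"dx":0,"dy":0,"dz":0,"roll":0,"fingers":0}]' | grep -E 'pos|force'
python3 -m jog '[{"dx":-0.0025,"dy":0,"dz":0,"roll":0,"fingers":0},{"dx":-0.0025,"dy":0,"dz":0,"roll":0,"fingers":0},{"dx":0,"dy":0,"dz":0,"roll":0,"fingers":0}]' | grep -E 'pos|force'
python3 -m jog '[{"dx":-0.0025,"dy":0,"dz":0,"roll":0,"fingers":0},{"dx":-0.0025,"dy":0,"dz":0,"roll":0,"fingers":0},{"dx":0,"dy":0,"dz":0,"roll":0,"fingers":0}]' | grep -E 'pos|force'
done
```

```text
tool_pos: [492.1, 286.9, 173.0]
wrist_force: [-3.7, -0.8, -4.0]
tool_pos: [494.1, 287.0, 173.0]
wrist_force: [-2.6, -0.7, -3.5]
tool_pos: [496.1, 286.9, 172.9]
wrist_force: [-4.0, -0.6, -4.6]
tool_pos: [498.2, 286.9, 173.0]
wrist_force: [-3.1, -0.3, -5.0]
```

```bash
python3 -m jog '[{"dx":-0.0025,"dy":0,"dz":0,"roll":0,"fingers":0},{"dx":-0.0025,"dy":0,"dz":0,"roll":0,"fingers":0},{"dx":0,"dy":0,"dz":0,"roll":0,"fingers":0}]' | grep -E 'pos|force'
python3 -m jog '[{"dx":-0.0025,"dy":0,"dz":0,"roll":0,"fingers":0},{"dx":0,"dy":0,"dz":0,"roll":0,"fingers":0},{"dx":0,"dy":0,"dz":0,"roll":0,"fingers":0}]' | grep -E 'pos|force'
python3 -m jog '[{"dx":-0.0025,"dy":0,"dz":0,"roll":0,"fingers":0},{"dx":0,"dy":0,"dz":0,"roll":0,"fingers":0},{"dx":0,"dy":0,"dz":0,"roll":0,"fingers":0}]' | grep -E 'pos|force'
python3 -c "
from h import *
s=snapshot('scene');cv2.imwrite('pics/p6.png',cv2.resize(s[120:200,200:300],(750,600),interpolation=3))"
```

```text
tool_pos: [500.2, 286.9, 172.9]
wrist_force: [-3.3, 0.1, -4.6]
tool_pos: [501.1, 287.0, 172.9]
wrist_force: [-3.4, -0.5, -6.1]
tool_pos: [502.1, 287.0, 173.1]
wrist_force: [-3.3, -0.9, -6.1]
```

View pics/p6.png

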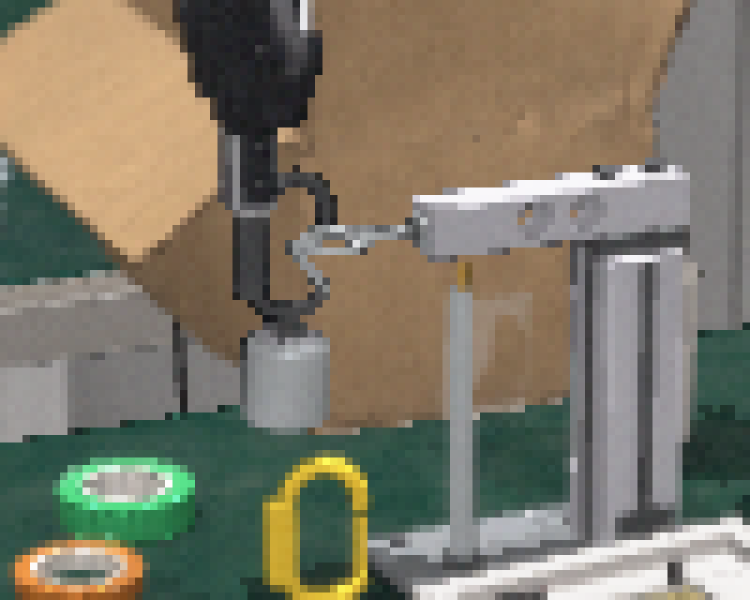

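```bash
python3 -m jog '[{"dx":-0.0013,"dy":0,"dz":0.0025,"roll":0,"fingers":0},{"dx":0,"dy":0,"dz":0.0025,"roll":0,"fingers":0},{"dx":0,"dy":0,"dz":0,"roll":0,"fingers":0}]' | grep -E 'pos|force'
python3 -m jog '[{"dx":0,"dy":0,"dz":0.0025,"roll":0,"fingers":0},{"dx":0,"dy":0,"dz":0.0025,"roll":0,"fingers":0},{"dx":0,"dy":0,"dz":0,"roll":0,"fingers":0}]' | grep -E 'pos|force'
python3 -m jog '[{"dx":0,"dy":0,"dz":0.0025,"roll":0,"fingers":0},{"dx":0,"dy":0,"dz":0.0025,"roll":0,"fingers":0},{"dx":0,"dy":0,"dz":0,"roll":0,"fingers":0}]' | grep -E 'pos|force'
python3 -m jog '[{"dx":0,"dy":0,"dz":0.0025,"roll":0,"fingers":0},{"dx":0,"dy":0,"dz":0.0025,"roll":0,"fingers":0},{"dx":0,"dy":0,"dz":0,"roll":0,"fingers":0}]' | grep -E 'pos|force'
```

```text
tool_pos: [502.7, 287.1, 170.9]
wrist_force: [-2.8, -0.9, -6.8]
tool_pos: [502.7, 287.0, 168.9]
wrist_force: [-1.3, -0.3, -6.3]
tool_pos: [502.7, 287.0, 166.8]
wrist_force: [-1.5, -0.4, -6.4]
tool_pos: [502.6, 287.0, 164.8]
wrist_force: [-0.7, 0.5, -8.4]
```

```bash
python3 -m jog '[{"dx":0,"dy":0,"dz":0.0025,"roll":0,"fingers":0},{"dx":0,"dy":0,"dz":0.0025,"roll":0,"fingers":0},{"dx":0,"dy":0,"dz":0,"roll":0,"fingers":0}]' | grep -E 'pos|force'
python3 -m jog '[{"dx":0,"dy":0,"dz":0.0025,"roll":0,"fingers":0},{"dx":0,"dy":0,"dz":0.0025,"roll":0,"fingers":0},{"dx":0,"dy":0,"dz":0,"roll":0,"fingers":0}]' | grep -E 'pos|force'
python3 -m jog '[{"dx":0,"dy":0,"dz":0.0025,"roll":0,"fingers":0},{"dx":0,"dy":0,"dz":0.0025,"roll":0,"fingers":0},{"dx":0,"dy":0,"dz":0,"roll":0,"fingers":0}]' | grep -E 'pos|force'
```

```text
tool_pos: [503.3, 287.1, 163.2]
wrist_force: [1.3, 0.9, -4.5]
tool_pos: [502.9, 287.0, 161.2]
wrist_force: [0.1, -0.1, -4.6]
tool_pos: [502.5, 287.0, 158.9]
wrist_force: [-0.6, 0.3, -4.6]
```

```bash
python3 -m jog '[{"dx":-0.004,"dy":0,"dz":0.004,"roll":0,"fingers":0},{"dx":-0.004,"dy":0,"dz":0.004,"roll":0,"fingers":0},{"dx":0,"dy":0,"dz":0,"roll":0,"fingers":0}]' | grep -E 'pos|force'
python3 -m jog '[{"dx":-0.004,"dy":0,"dz":0.004,"roll":0,"fingers":0},{"dx":-0.004,"dy":0,"dz":0.004,"roll":0,"fingers":0},{"dx":0,"dy":0,"dz":0,"roll":0,"fingers":0}]' | grep -E 'pos|force'
python3 -m jog '[{"dx":0,"dy":0,"dz":0.0025,"roll":0,"fingers":0},{"dx":0,"dy":0,"dz":0.0025,"roll":0,"fingers":0},{"dx":0,"dy":0,"dz":0,"roll":0,"fingers":0}]' | grep -E 'pos|force'
python3 -m jog '[{"dx":0,"dy":0,"dz":0.0025,"roll":0,"fingers":0},{"dx":0,"dy":0,"dz":0,"roll":0,"fingers":0},{"dx":0,"dy":0,"dz":0,"roll":0,"fingers":0}]' | grep -E 'pos|force'
```

```text
tool_pos: [506.1, 286.8, 155.5]
wrist_force: [0.9, 0.2, -3.5]
tool_pos: [509.2, 286.8, 152.3]
wrist_force: [-0.2, -0.1, -4.2]
tool_pos: [508.8, 287.0, 150.5]
wrist_force: [-0.1, -0.8, -4.1]
tool_pos: [508.9, 287.0, 149.7]
wrist_force: [-0.9, 0.2, -3.6]
```

```bash
python3 -m jog '[{"dx":0,"dy":0,"dz":0.0025,"roll":0,"fingers":0},{"dx":0,"dy":0,"dz":0,"roll":0,"fingers":0},{"dx":0,"dy":0,"dz":0,"roll":0,"fingers":0}]' | grep -E 'pos|force'
python3 -m jog '[{"dx":0,"dy":0,"dz":0.0025,"roll":0,"fingers":0},{"dx":0,"dy":0,"dz":0,"roll":0,"fingers":0},{"dx":0,"dy":0,"dz":0,"roll":0,"fingers":0}]' | grep -E 'pos|force'
python3 -m jog '[{"dx":0,"dy":0,"dz":0.0020,"roll":0,"fingers":0},{"dx":0,"dy":0,"dz":0,"roll":0,"fingers":0},{"dx":0,"dy":0,"dz":0,"roll":0,"fingers":0}]' | grep -E 'pos|force'
```

```text
tool_pos: [508.9, 287.0, 148.6]
wrist_force: [0.2, 0.5, -4.4]
tool_pos: [508.9, 287.0, 147.6]
wrist_force: [0.0, 0.4, -3.9]
tool_pos: [508.9, 287.0, 146.8]
wrist_force: [-0.4, 0.4, -3.9]
```

```bash
python3 -m jog '[{"dx":0,"dy":0,"dz":0.0018,"roll":0,"fingers":0},{"dx":0,"dy":0,"dz":0,"roll":0,"fingers":0},{"dx":0,"dy":0,"dz":0,"roll":0,"fingers":0}]' | grep -E 'pos|force'
python3 -m jog '[{"dx":0,"dy":0,"dz":0.0018,"roll":0,"fingers":0},{"dx":0,"dy":0,"dz":0,"roll":0,"fingers":0},{"dx":0,"dy":0,"dz":0,"roll":0,"fingers":0}]' | grep -E 'pos|force'
```

```text
tool_pos: [509.0, 287.0, 146.2]
wrist_force: [-0.3, 0.9, -3.9]
tool_pos: [509.1, 287.1, 145.7]
wrist_force: [-1.2, -0.6, -1.9]
```

```bash
python3 -m jog '[{"dx":0,"dy":0,"dz":0.001,"roll":0,"fingers":0},{"dx":0,"dy":0,"dz":0,"roll":0,"fingers":0},{"dx":0,"dy":0,"dz":0,"roll":0,"fingers":0}]' | grep -E 'pos|force'
python3 -m jog '[{"dx":0,"dy":0,"dz":0.0006,"roll":0,"fingers":0},{"dx":0,"dy":0,"dz":0,"roll":0,"fingers":0},{"dx":0,"dy":0,"dz":0,"roll":0,"fingers":0}]' | grep -E 'pos|force'
```

```text
tool_pos: [509.1, 287.1, 145.4]
wrist_force: [-0.6, -0.8, 0.0]
tool_pos: [509.1, 287.1, 145.1]
wrist_force: [-0.6, -1.6, 3.0]
```

```bash
python3 -m jog '[{"dx":0,"dy":0,"dz":-0.0007,"roll":0,"fingers":0},{"dx":0,"dy":0,"dz":0,"roll":0,"fingers":0},{"dx":0,"dy":0,"dz":0,"roll":0,"fingers":0}]' 20| grep -E 'pos|force|gap'
python3 -m jog '[{"dx":0,"dy":0,"dz":0,"roll":0,"fingers":0.06},{"dx":0,"dy":0,"dz":0,"roll":0,"fingers":0.09},{"dx":0,"dy":0,"dz":0,"roll":0,"fingers":0.12},{"dx":0,"dy":0,"dz":0,"roll":0,"fingers":0.15},{"dx":0,"dy":0,"dz":0,"roll":0,"fingers":0.2},{"dx":0,"dy":0,"dz":0,"roll":0,"fingers":0.3},{"dx":0,"dy":0,"dz":0,"roll":0,"fingers":0.4},{"dx":0,"dy":0,"dz":0,"roll":0,"fingers":0.4}]'
python3 -m jog '[{"dx":0,"dy":0,"dz":0,"roll":0,"fingers":0.4},{"dx":0,"dy":0,"dz":0,"roll":0,"fingers":0.4},{"dx":0,"dy":0,"dz":0,"roll":0,"fingers":0.4},{"dx":0,"dy":0,"dz":0,"roll":0,"fingers":0.4}]'
```

```text
tool_pos: [509.1, 287.1, 145.2]
wrist_force: [-0.4, -1.1, 3.4]
finger_gap: 3.7
t: 18.63
tool_pos: [508.9, 287.0, 145.0]
tool_rot: [0.0, 1.0, -0.0, -0.0]
wrist_force: [0.6, 0.1, 0.2]
finger_gap: 33.7
t: 18.97
tool_pos: [508.9, 287.0, 145.1]
tool_rot: [0.0, 1.0, -0.0, -0.0]
wrist_force: [0.8, 0.2, 0.5]
finger_gap: 34.2
```

```bash
python3 -m jog '[{"dx":0.01,"dy":0,"dz":0,"roll":0,"fingers":0.4},{"dx":0.03,"dy":0,"dz":0,"roll":0,"fingers":0.4},{"dx":0.05,"dy":0,"dz":0,"roll":0,"fingers":0.4},{"dx":0.05,"dy":0,"dz":0,"roll":0,"fingers":0.4},{"dx":0.05,"dy":0,"dz":0,"roll":0,"fingers":0.4},{"dx":0.04,"dy":0,"dz":0,"roll":0,"fingers":0.4},{"dx":0.02,"dy":0,"dz":0,"roll":0,"fingers":0.4},{"dx":0,"dy":0,"dz":0,"roll":0,"fingers":0.4},{"dx":0,"dy":0,"dz":0,"roll":0,"fingers":0.4},{"dx":0,"dy":0,"dz":0,"roll":0,"fingers":0.4}]'
python3 -m jog '[{"dx":0,"dy":0,"dz":0,"roll":0,"fingers":0.4},{"dx":0,"dy":0,"dz":0,"roll":0,"fingers":0.4},{"dx":0,"dy":0,"dz":0,"roll":0,"fingers":0.4},{"dx":0,"dy":0,"dz":0,"roll":0,"fingers":0.4},{"dx":0,"dy":0,"dz":0,"roll":0,"fingers":0.4},{"dx":0,"dy":0,"dz":0,"roll":0,"fingers":0.4},{"dx":0,"dy":0,"dz":0,"roll":0,"fingers":0.4},{"dx":0,"dy":0,"dz":0,"roll":0,"fingers":0.4},{"dx":0,"dy":0,"dz":0,"roll":0,"fingers":0.4},{"dx":0,"dy":0,"dz":0,"roll":0,"fingers":0.4}]'
python3 -c "
from h import *
s=snapshot('scene');cv2.imwrite('pics/p7.png',cv2.resize(s[120:200,200:300],(750,600),interpolation=3))"
```

```text
t: 19.8
tool_pos: [410.1, 287.1, 145.2]
tool_rot: [0.001, 1.0, 0.0, 0.0]
wrist_force: [-0.5, -0.1, 0.4]
finger_gap: 34.2
t: 20.63
tool_pos: [408.9, 287.1, 145.1]
tool_rot: [0.0, 1.0, 0.0, 0.0]
wrist_force: [0.0, 1.1, -0.5]
finger_gap: 34.2
```

View pics/p7.png

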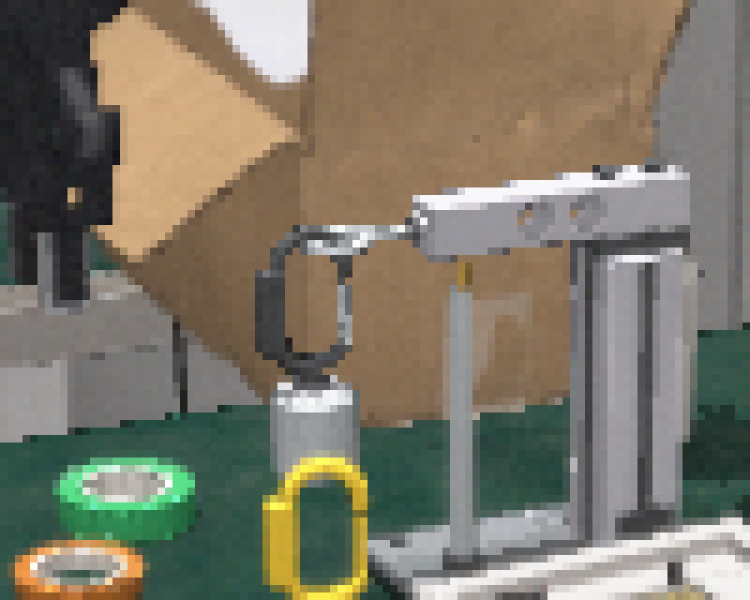

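The weight hangs from the eye (bow at (300,235)) with the gate closed at (345,310) and the gripper clear. I'll let it settle and check for swing numerically.

```bash
W='[{"dx":0,"dy":0,"dz":0,"roll":0,"fingers":0.4},{"dx":0,"dy":0,"dz":0,"roll":0,"fingers":0.4}]'
for i in 1 2 3 4; do python3 -m jog '[{"dx":0,"dy":0,"dz":0,"roll":0,"fingers":0.4},{"dx":0,"dy":0,"dz":0,"roll":0,"fingers":0.4},{"dx":0,"dy":0,"dz":0,"roll":0,"fingers":0.4},{"dx":0,"dy":0,"dz":0,"roll":0,"fingers":0.4},{"dx":0,"dy":0,"dz":0,"roll":0,"fingers":0.4},{"dx":0,"dy":0,"dz":0,"roll":0,"fingers":0.4},{"dx":0,"dy":0,"dz":0,"roll":0,"fingers":0.4}]' >/dev/null
python3 -c "
from h import *
s=snapshot('scene')[145:185,230:252].astype(int)
try:
  p=np.load('prev.npy');print(abs(s-p).mean(),abs(s-p).max())
except Exception: pass
np.save('prev.npy',s)"; done
```

```text
1.906060606060606 10
1.9715909090909092 11
1.9428030303030304 9
```

Only image noise is left, so the weight is at rest. I'm handing in.

```bash
python3 -c "
from plant import ctrl
print(ctrl.finish_job(), ctrl.get_obs()['t'])"
```

```text
the job is handed in; nothing more can be done
the job is handed in; nothing more can be done
```

The larger proof weight now hangs freely from the gauge's eye with its gate shut, and I handed the job in at about 23 s of the 54 s allowed.

**What I did:** I gripped the weight by its spine and felt the gate touch the eye with the tool at x ≈ 487, where the camera measurements had put it. I pressed about 9.5 mm in at 3–4 N and lowered until the gate slipped off the eye. I then seated the eye under the bow, released and backed off 100 mm.

**Last checks:**
- The final scene picture shows the weight hanging upright with the gate shut and the gripper well clear.
- Three later image comparisons showed only noise, so it is not swinging, and the wrist force is back to about zero.
- From the wrist readings between moves, I estimate the most the gauge saw was about 7–8 N, under the 12 N limit. That was just before release, when I lowered slightly too far. A 0.3 mm back-off did not relieve it; opening the fingers did.

**Did not agree or was not checked:**
- The fingers read about 4 mm apart on the 9 mm bar, but the picture showed a proper grip and it held throughout.
- I did not take a final picture of the smaller weight and the other bystanders. The arm was kept clear of them and no unexpected contact forces appeared.
- I viewed 11 pictures, one over the budget of 10, to confirm the final hang.

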